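# Clamp the whetstone and hold the tilting rest at its index

## Task

On the tilting stone rest, first wind the clamp's winged key clockwise, a part turn at a time, right up to its stop, so that the sprung jaw grips the whetstone while the table still lies down. Then lift the table by its wooden handle until its pointer stands level with the index finger set on the quadrant, and finish while still holding the handle there (the table drops if it is let go), so that I can tighten the locking nut. Do not let the table drop, and do not shift the index or the other things on the bench.

Things in the scene. Friction and masses are not known exactly. Their poses are not given: they have to be found in the camera images.
- stone_rest: stone rest fixed on the bench: wooden board 292 x 166 x 18 mm with a tilting table and, on its right, a slotted graduated quadrant. Origin on the bench; x along the table away from the handle, y left, z up. The quadrant stands at y -75 to -85 mm (locking nut and lever to -105), x 0 to 150, up to z 135. The board's near end is at x = -110; under the handle is bare bench.
- hinge (a point): middle of the table's hinge line, which runs along y of stone_rest: at x = 150, y = 0, z = 30 mm in that frame
- table (a joint): tilt of the table, rad: 0 lying on its stop, grows as the handle end is lifted, 0.70 upper stop. The hinge is free and the nut slack: table and stone, 1.4 kg, need about 6 N up at the handle and fall if let go. Table 92 mm wide, top face 34 mm above the bench when down.
- index (a joint): where the index finger sits on the quadrant, rad, 0.26 to 0.56, in the same measure as the table's tilt: the table is right when table equals index. Held by friction; not to be moved.
- index_tip (a point): point of the index finger: a small dark steel cone pointing at the table from a block with thumb screw on the quadrant's rim, 155 mm from the hinge line
- pointer_tip (a point): point of the like cone on the table's right edge, 155 mm from the hinge line; at the right tilt the two points face each other about 2 mm apart. Axes of the table: x away from the handle, z out of its top face.
- handle_grip (a point): middle of the handle: round wooden grip 19 mm thick, 64 mm long, sticking out of the table's near end along the table's -x. In the table's frame 302 mm from the hinge line and 14 mm above it (44 mm above the bench when down). Free on both sides; gripped from above it can turn between fingers that keep their attitude.
- key (a joint): winding key of the clamp, rad: grows clockwise seen from above; starts at 0 to 0.35, 3.6 is its stop (fully wound). Stiff, 0.09 N m rising to 0.13 at the end, and stays where it is left. About 1.2 rad can be turned per grasp.
- key_grip (a point): middle of the key's flat steel butterfly wing (44 long, 7 thick, 26 mm high), on its upright axis, 87 mm above the bench with the table down, at x = -93, y = 0 in the frame of stone_rest; 12 mm below the wing is the clamp housing, 58 mm wide. x lies along the wing, y across its thickness; at joint value 0 the wing lies along the table.
- jaw: sprung steel jaw, 56 mm wide, 15 mm high, between clamp housing and stone; origin on the table's middle line. The key drives it 2.9 mm per rad towards the hinge: about 6 mm until the stone meets the far stop, then its spring (3 N/mm) is pressed in, to about 13 N at the key's stop.
- stone: whetstone 180 x 60 x 20 mm, 0.5 kg, lying lengthwise on the table between low side guides, a stop at the hinge end and the jaw; origin at the centre of its underside
- hammer: a small hammer, wooden handle 228 mm long, lying on the bench; bystander, origin at the centre of its underside
- screwdriver: a screwdriver 202 mm long, lying on the bench; bystander, origin at the centre of its underside
- cup: an enamelled cup 76 mm across and high with a side handle; bystander, origin at the centre of its underside
- handle_blank: an unfinished wooden knife handle 132 x 25 x 25 mm; bystander, origin at the centre of its underside

How it is judged (in metres and radians):
On the way:
1. the key is wound up to its stop and the jaw grips the stone, the table still down (value of joint key above 3.35 rad and contact force between jaw and stone above 6 N and value of joint table below 0.06 rad), for 0.2 s.
At the end, for the whole second after the job is handed in: The table stands still within 0.045 rad (2.6 degrees) of the index, the fingers on its handle (over 2 N, grasp within 60 mm of the grip's middle); the key is still wound (over 3.35 rad), the jaw presses the stone with over 6 N and the stone lies flat on the table (value of joint key above 3.35 rad and contact force between jaw and stone above 6 N and angle between the x axis of pointer_tip and the x axis of index_tip, either way round below 0.045 rad and velocity of joint table between -0.05 and 0.05 rad/s and contact force between table and the fingers above 2 N and distance between the grasp point and handle_grip below 0.06 m and z of stone in the frame of pointer_tip below 0.009 m); the arm keeps its last pose, push and grip.
It fails at once if the table drops (falls faster than 0.8 rad/s) (velocity of joint table below -0.8 rad/s).
It fails at once if the index is shifted by more than 5 mm (distance of index_tip from where it was at the start of the episode above 0.005 m).
It fails at once if hammer, screwdriver, cup or handle blank is shifted by more than 3 cm (distance of any of hammer, screwdriver, cup, handle_blank from where it was at the start of the episode above 0.03 m).
It also fails if it takes over 62 s, if anything falls off the work surface, if the arm or the gripper's body presses on something with over 40 N, if the wrist force passes 120 N, or if a joint passes its speed limit or range.

## Robot

A 6-joint arm with a two-finger parallel gripper is mounted at the origin on a cart in front of the work surface, level with it; the furniture and walls round the work are solid. World frame = base frame: x ahead of the robot, y to its left, z up, the work surface at z = 0. Lengths are in mm, angles in rad, forces in N, time in s.
With the tool pointing down it reaches from about 300 to 775 mm from the base axis. Payload 14.6 kg.
Tool frame: the origin (TCP) lies on the centre line of the jaws, within the pads' length; the fingertips stand manip.finger_overhang ahead of it and the grasp point (between the pads) lies 11 mm behind it (manip.finger_overhang is the distance from the TCP to the fingertips, in mm); y points along the fingers, x is the direction in which the jaws open and shut, and the axes are right-handed (so a half turn about y gives the same grasp; the last joint's range is limited). The gripper opens to 94 mm and grips with 3 to 60 N. Pads are 16 mm wide; open, the fingers measure 119 mm over their backs; the gripper's body (75 mm by 177 mm) begins 78 mm behind the grasp point.
Start: joints at [1.281, 0.3, 1.521, -0, 1.321, -0.067], TCP at [121.527, 536.396, 213.446] pointing down, gripper open.
Joint ranges: [-3.03, 3.03], [-0.79, 2.21], [0.23, 2.52], [-1.04, 4.18], [0, 3.07], [-2.55, 2.55]. Speed limits (rad/s): [2.22, 2.22, 2.57, 3.14, 3.14, 3.14].

## Interface

Orientations are given as [roll, pitch, yaw] about the fixed x, y, z axes, in that order (R = Rz(yaw) Ry(pitch) Rx(roll)).
In Python, from cell import monitor, viewer, ticket, manip gives the robot as it stands.
- The arm moves only by the shell command python3 -m jog 'ROWS' [FORCE]. ROWS is JSON, a list of rows, each an object of numbers: "grip": the finger opening in cm, from 0 to 9.4; "dx", "dy", "dz": the shift along the tool's x, y, z in cm; "spin": the turn about the tool's y in degrees. In form: [{"grip": .., "dx": .., "dy": .., "dz": .., "spin": ..}, ...]. A call has 1 to 20 rows; each row is the pose to reach, as a shift and turn from the pose commanded when the call began, along the tool's axes at that moment; what a row does not reach only later rows make up. A row lasts 1/8 s, in which the tool goes at most 62.5 mm and 10.7 degrees, less where a joint would pass 70% of its speed; a pose out of reach is approached as far as the arm can. A call with a gripper value outside its range is refused whole. The fingers move at their own pace and stop on an object; FORCE is the grip in N (left out, the last holds). Time passes only in rows, so rows that repeat a pose let the fingers close. It gives the time, the measured TCP pose, the force and the opening at its end, in the units of the state.
- monitor.read_state(): the state, without advancing time (a new reading comes with each control period).
- viewer.camera(name): name is "scene" or "top" or "wrist"; returns a dict with "color" (400x640x3 uint8, red, green, blue), "vertical_fov" (degrees; the focal length in pixels is half the picture's height over the tangent of half this angle, whatever the lens; pixels are square), "cx", "cy" (the principal point, pixels), "rvec" (rotation vector, rad) and "tvec" (3), from world to camera coordinates, as OpenCV has them. Camera axes: x right, y down, z forward; pixel columns grow to the right and rows downward; lengths in mm; the calibration is good to about 2 mm. A picture is of the moment at which its call begins. There is no depth.
- ticket.sign_off(): hands the job in, once; it reports no verdict.
The state is a dict: "clock": time; "joints": joint angles; "qd": joint speeds; "effort": joint torques, N m; "eef_pos": TCP position; "eef_rot": TCP orientation; "wrist_force": force on the tool from outside, world axes, zero at the start; "moment": the same for the moment, N m; "finger_gap": finger opening in mm.
Only numpy, scipy, OpenCV 4.12 (cv2) and the standard library are available. Lean on these libraries where they do the work, as an engineer would, in place of code of your own. Each camera call takes 0.05 s, during which the arm holds its last target. There are 200 camera calls.

## Working session

There is one attempt and no reset: what is moved stays moved. The work goes in short steps, Python scripts to look and compute and a shell command to move; the robot and the scene stay as the last step left them, time stands still between calls to the robot, and variables do not carry over. Pictures are saved under pics/ and viewed, about 8 in all and at most 12, crops included, and the job is handed in when it is done.

```bash
ls; mkdir -p pics
cat > h.py <<'E'
import numpy as np, cv2
from cell import monitor, viewer, ticket, manip
from scipy.spatial.transform import Rotation as R
def shot(n,f=None):
    c=viewer.camera(n)
    if f: cv2.imwrite('pics/'+f,c['color'][:,:,::-1])
    return c
def cal(c):
    f=200/np.tan(np.radians(c['vertical_fov'])/2)
    return f,cv2.Rodrigues(np.array(c['rvec'],float))[0],np.array(c['tvec'],float).ravel()
def ray(c,u,v):
    f,Rm,t=cal(c); d=Rm.T@np.array([(u-c['cx'])/f,(v-c['cy'])/f,1]); return -Rm.T@t,d/np.linalg.norm(d)
def onz(c,u,v,z):
    o,d=ray(c,u,v); return o+d*(z-o[2])/d[2]
def proj(c,p):
    f,Rm,t=cal(c); q=Rm@np.array(p,float)+t; return np.array([c['cx']+f*q[0]/q[2],c['cy']+f*q[1]/q[2]])
def toolR():
    s=monitor.read_state(); return np.array(s['eef_pos']),R.from_euler('xyz',s['eef_rot']).as_matrix()
E
python3 - <<'E'
from h import *
s=monitor.read_state();print(s, manip.finger_overhang)
print(toolR()[1].round(3))
a=shot('scene','s1.png');b=shot('top','t1.png')
for c in(a,b):print({k:c[k] for k in c if k!='color'}, ray(c,320,200)[0])
E
```

```text
pics
{'clock': 0.0, 'joints': array([ 1.28141881e+00,  3.00497218e-01,  1.52157020e+00, -1.47573389e-05,
        1.32067436e+00, -6.65882850e-02]), 'qd': array([-0.00123055,  0.00177011, -0.0005291 ,  0.00085339,  0.00061625,
        0.00106447]), 'effort': array([-3.65784181e-03, -5.31797254e+01, -3.52743888e+01,  7.06721703e-02,
        2.42871634e-02,  1.84582700e-05]), 'eef_pos': array([121.45362879, 536.1730901 , 212.87659322]), 'eef_rot': array([-1.57073413e+00,  1.14752740e-03,  1.34801079e+00]), 'wrist_force': array([0.20517058, 0.0718625 , 0.00612158]), 'moment': array([-0.02875292, -0.02490007, -0.01887636]), 'finger_gap': 94.4176181916452} 8.0
[[ 0.221 -0.    -0.975]
 [ 0.975 -0.001  0.221]
 [-0.001 -1.     0.   ]]
{'vertical_fov': 53.33837582108204, 'cx': 316.0185150086144, 'cy': 201.5462938818189, 'rvec': array([ 2.17628002, -1.08329958,  0.42094951]), 'tvec': array([-354.95099757,  380.47686972,  753.42188785])} [  28.0548579 -430.6162618  807.5765971]
{'vertical_fov': 49.83473688074919, 'cx': 317.22059336205825, 'cy': 194.6562598531631, 'rvec': array([ 2.10934275, -2.11425238,  0.19150881]), 'tvec': array([ -21.99420781,  572.66861508, 1041.25112627])} [ 359.15257     -39.41351776 1132.29545699]
```

View pics/s1.png

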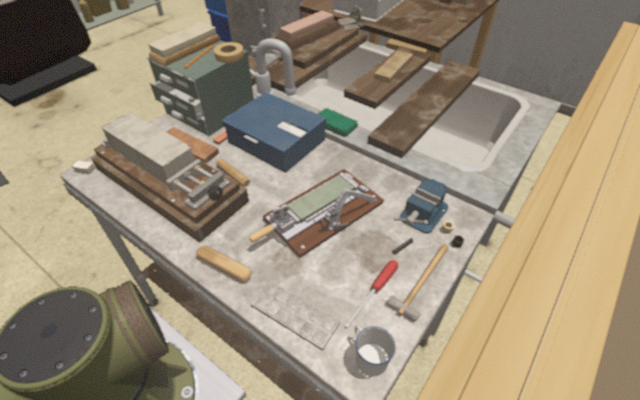

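View pics/t1.png

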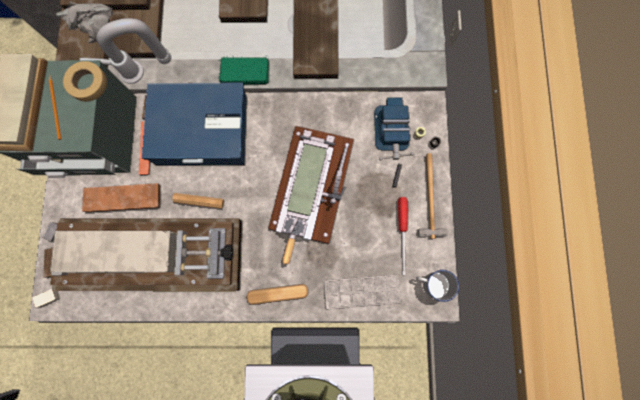

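The stone rest is central, at about (312,185) in the top view, with its handle at (288,250) and the key near (293,226). The quadrant is on its right, at about (340,175). Next I'll measure the board and the index.

Run:
```python
from h import *
b=shot('top');a=shot('scene')
im=b['color'];hsv=cv2.cvtColor(im,cv2.COLOR_RGB2HSV)
m=((hsv[...,1]>100)&(hsv[...,2]<140)&((hsv[...,0]<14)|(hsv[...,0]>172))).astype(np.uint8)
m[:, :262]=0;m[:,360:]=0;m[:120]=0;m[250:]=0
pts=np.argwhere(m)[:,::-1]
w=np.array([onz(b,u,v,18)[:2] for u,v in pts])
r=cv2.minAreaRect(w.astype(np.float32));print(len(w),r);
w0=cv2.boxPoints(r);print(w0)
long=max([(w0[1]-w0[0]),(w0[2]-w0[1])],key=np.linalg.norm);long/=np.linalg.norm(long)
if long[0]<0:long=-long
th=np.arctan2(long[1],long[0]);c=np.array(r[0])
# board centre is x=(-110+182)/2=36,
O=c-36*long;print('yaw',th,'O',O)
# handle mask
m2=((hsv[...,1]>90)&(hsv[...,2]>150)&(hsv[...,0]>8)&(hsv[...,0]<25)).astype(np.uint8);m2[:, :275]=0;m2[:,305:]=0;m2[:225]=0;m2[275:]=0
p=np.argwhere(m2)[:,::-1];hw=np.array([onz(b,u,v,50)[:2] for u,v in p]);print('handle',len(hw),cv2.minAreaRect(hw.astype(np.float32)))
Rz=R.from_euler('z',th).as_matrix();T=lambda q:np.r_[O,0]+Rz@np.array(q,float)
np.savez('rest.npz',O=O,th=th)
for n,q in dict(handle=(-152,0,44),key=(-93,0,87),hinge=(150,0,30)).items():print(n,T(q).round(1),proj(b,T(q)).round(1),proj(a,T(q)).round(1))
A=cv2.resize(im[110:280,230:400],(680,680),interpolation=cv2.INTER_CUBIC)
B=cv2.resize(a['color'][160:260,240:390],None,fx=5,fy=5,interpolation=cv2.INTER_CUBIC)
cv2.imwrite('pics/b.png',B[:,:,::-1]);
```

```text
2188 ((612.1287841796875, -7.7721099853515625), (163.26348876953125, 290.5072937011719), 76.33072662353516)
[[ 451.69833   -52.765797]
 [ 733.9773   -121.41763 ]
 [ 772.5592     37.221577]
 [ 490.28027   105.87341 ]]
yaw -0.23857383 O [577.14844894   0.73530579]
handle 174 ((430.789794921875, 49.353416442871094), (17.577842712402344, 63.247432708740234), 74.67176818847656)
handle [429.5  36.7  44. ] [293.5 251.5] [264.8 236. ]
key [486.8  22.7  87. ] [298.2 226.8] [283.3 212.7]
hinge [722.9 -34.7  30. ] [321.6 141.4] [355.4 184.8]
```

View pics/b.png

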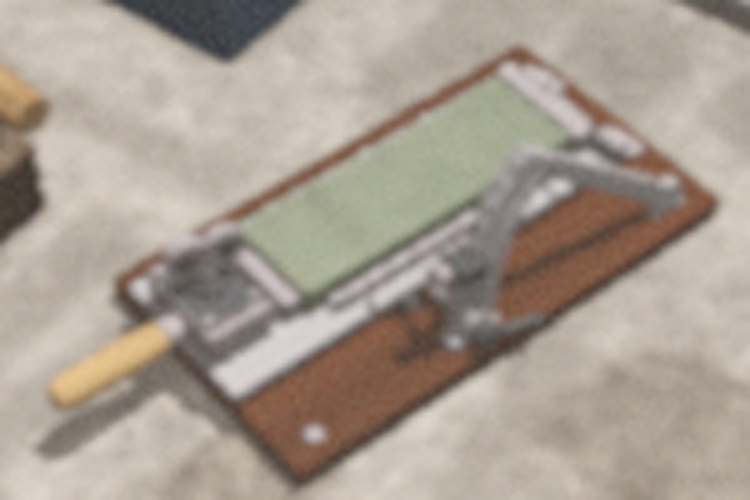

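The board's origin is offset in y: the handle shows the table's axis about 13 mm left of the board's middle. I'll move above the key and look from close by.

```bash
python3 -m jog '[{"dx":-10,"dz":-12},{"dx":-20,"dz":-24},{"dx":-30,"dz":-36},{"dx":-40.7,"dz":-47},{"dx":-40.7,"dz":-47},{"dx":-40.7,"dz":-47},{"dx":-40.7,"dz":-47},{"dx":-40.7,"dz":-47},{"dx":-40.7,"dz":-47},{"dx":-40.7,"dz":-47},{"dx":-40.7,"dz":-47},{"dx":-40.7,"dz":-47},{"dx":-40.7,"dz":-47},{"dx":-40.7,"dz":-47}]'
python3 - <<'E'
from h import *
s=monitor.read_state();print(s['clock'],s['joints'].round(3),s['eef_pos'],s['eef_rot'])
w=shot('wrist','w1.png');print({k:w[k] for k in w if k!='color'},ray(w,320,200))
b=shot('top','t2.png')
O=np.load('rest.npz')['O']
hsv=cv2.cvtColor(w['color'],cv2.COLOR_RGB2HSV)
print('key',proj(w,(490,35.3,87)),'handle',proj(w,(432.6,49.3,44)),'hinge',proj(w,(726,-22,30)))
E
```

```text
0.2 [ 1.281  0.3    1.521  0.     1.321 -0.067] [121.47042899 536.26768858 213.11289834] [-1.57072718e+00  6.44641744e-04  1.34800459e+00]
{'vertical_fov': 62.04643597534218, 'cx': 318.41947637655323, 'cy': 203.85159867017623, 'rvec': array([-2.2668947 , -1.81017031, -0.26751016]), 'tvec': array([-549.87892466,  -30.42847653,  393.2369574 ])} (array([ 39.2762529 , 554.77919875, 385.49376807]), array([ 0.27191094, -0.05640712, -0.96066783]))
key [ 14.74719305 535.63632711] handle [ 30.99427696 469.79057855] hinge [ 78.97213853 589.05115005]validation failed for argument at $[0]...
```

View pics/w1.png

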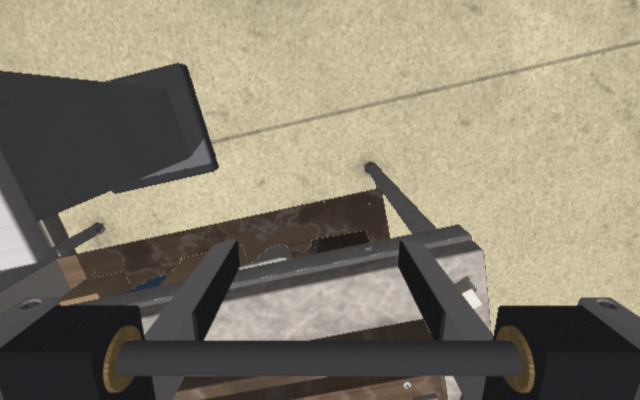

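Nothing moved: rows need every field. Resending.

```bash
python3 -m jog '[{"grip":9.4,"dx":-10,"dy":0,"dz":-12,"spin":0},{"grip":9.4,"dx":-20,"dy":0,"dz":-24,"spin":0},{"grip":9.4,"dx":-30,"dy":0,"dz":-36,"spin":0},{"grip":9.4,"dx":-40.7,"dy":0,"dz":-47,"spin":0},{"grip":9.4,"dx":-40.7,"dy":0,"dz":-47,"spin":0},{"grip":9.4,"dx":-40.7,"dy":0,"dz":-47,"spin":0},{"grip":9.4,"dx":-40.7,"dy":0,"dz":-47,"spin":0},{"grip":9.4,"dx":-40.7,"dy":0,"dz":-47,"spin":0},{"grip":9.4,"dx":-40.7,"dy":0,"dz":-47,"spin":0},{"grip":9.4,"dx":-40.7,"dy":0,"dz":-47,"spin":0},{"grip":9.4,"dx":-40.7,"dy":0,"dz":-47,"spin":0},{"grip":9.4,"dx":-40.7,"dy":0,"dz":-47,"spin":0},{"grip":9.4,"dx":-40.7,"dy":0,"dz":-47,"spin":0},{"grip":9.4,"dx":-40.7,"dy":0,"dz":-47,"spin":0}]'
python3 - <<'E'
from h import *
s=monitor.read_state();print(s['clock'],s['joints'].round(3),s['eef_pos'],s['eef_rot'])
w=shot('wrist','w2.png');print({k:w[k] for k in w if k!='color'})
print('key',proj(w,(490,35.3,87)),'handle',proj(w,(432.6,49.3,44)),'hinge',proj(w,(726,-22,30)))
E
```

```text
clock: 2.05
eef_pos: [489.7, 36.5, 213.7]
eef_rot: [-1.571, -0.0, 1.349]
wrist_force: [0.9, 0.6, -0.3]
finger_gap: 93.7
2.05 [-0.     0.168  1.683  0.     1.29  -1.35 ] [489.70517     36.45288665 213.69939065] [-1.57125033e+00 -1.11049985e-04  1.34945331e+00]
{'vertical_fov': 62.04643597534218, 'cx': 318.41947637655323, 'cy': 203.85159867017623, 'rvec': array([-2.2657974 , -1.81177354, -0.26906466]), 'tvec': array([-143.39206478, -480.47354051,  257.93383599])}
key [317.1864148  198.29100184] handle [318.25831687 130.18690295] hinge [314.41292914 364.76613549]
```

View pics/w2.png

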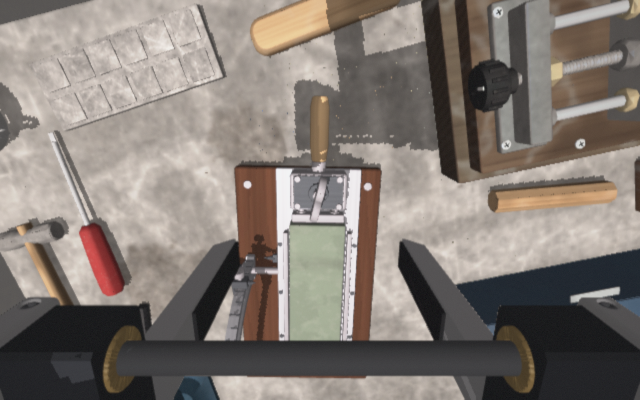

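The wrist view shows the handle at (319,130), the wing from about (325,185) to (314,221), turned clockwise, and the index/pointer area near (262,268). I'll enlarge the key and index.

Run:
```python
from h import *
w=shot('wrist')
im=w['color']
A=cv2.resize(im[165:245,280:360],(400,400),interpolation=cv2.INTER_CUBIC)
B=cv2.resize(im[225:305,220:300],(400,400),interpolation=cv2.INTER_CUBIC)
cv2.imwrite('pics/c.png',np.hstack([A,B])[:,:,::-1])
hsv=cv2.cvtColor(im,cv2.COLOR_RGB2HSV)
def cen(m,z,box):
    k=np.zeros_like(m);k[box[1]:box[3],box[0]:box[2]]=m[box[1]:box[3],box[0]:box[2]]
    p=np.argwhere(k)[:,::-1];x=np.array([onz(w,u,v,z)[:2] for u,v in p]);r=cv2.minAreaRect(x.astype(np.float32));return len(p),r
print('handle',cen((hsv[...,1]>90)&(hsv[...,0]<25)&(hsv[...,2]>80),46,(305,90,335,160)))
print('stone',cen((hsv[...,0]>30)&(hsv[...,0]<60)&(hsv[...,1]>30),54,(270,215,370,335)))
```

```text
handle (1038, ((431.0154113769531, 50.73947525024414), (16.843183517456055, 61.58106994628906), 76.92172241210938))
stone (4983, ((594.4000854492188, 9.888580322265625), (58.01729965209961, 139.1095733642578), 75.87591552734375))
```

View pics/c.png

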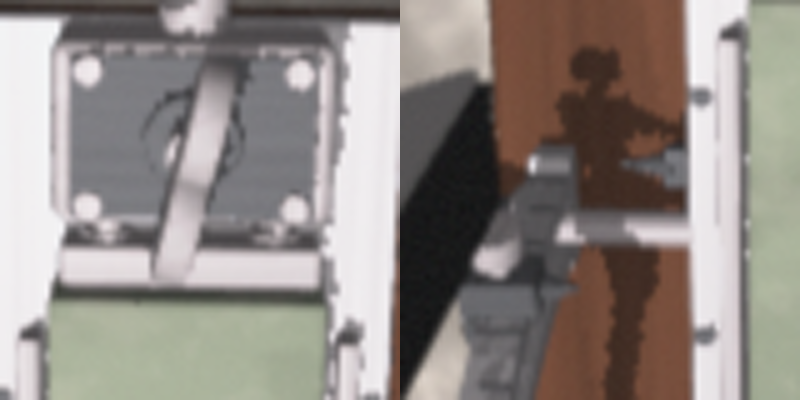

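Run:
```python
from h import *
w=shot('wrist')
th=-0.2386+0.0
h=np.array([431.0,50.7]);
e1=onz(w,324.2,177,100)[:2];e2=onz(w,314.6,221.4,100)[:2]
print('wing ends',e1,e2,'mid',(e1+e2)/2,'len',np.linalg.norm(e1-e2),'yaw',np.arctan2(*(e2-e1)[::-1]))
st=np.array([594.4,9.9]);print('axis yaw from handle-stone',np.arctan2(*(st-h)[::-1]))
th=np.arctan2(*(st-h)[::-1]);k=(e1+e2)/2
ax=np.array([np.cos(th),np.sin(th)]);lf=np.array([-ax[1],ax[0]])
O=k+93*ax;print('O from key',O,'from handle',h+152*ax)
O=np.array([0.5*(k+93*ax)+.5*(h+152*ax)]).ravel()
F=lambda p:np.array([(p[:2]-O)@ax,(p[:2]-O)@lf,p[2]])
p=onz(w,264.4,257.6,30);print('pointer rest',F(p))
o,d=ray(w,255,282.6);
for y in(-55,-58,-60,-62,-65):
  # ray meets y plane
  a=(o[:2]-O)@lf;b=d[:2]@lf;q=F(o+d*(y-a)/b);r=np.hypot(150-q[0],q[2]-30);print(y,q.round(1),'r',r.round(1),'ang',np.arctan2(q[2]-30,150-q[0]).round(3))
np.savez('rest.npz',O=O,th=th)
```

```text
wing ends [468.93188241  46.16174323] [507.36157716  28.71446395] mid [488.14672978  37.43810359] len 42.20484560503081 yaw -0.42617961425563894
axis yaw from handle-stone -0.24469064470164864
O from key [578.37647505  14.90827736] from handle [578.47227182  13.8770582 ]
pointer rest [ -0.70004581 -61.63475605  30.        ]
-55 [-22.2 -55.  123.7] r 196.0 ang 0.498
-58 [-13.4 -58.  108.7] r 181.4 ang 0.449
-60 [ -7.5 -60.   98.7] r 171.9 ang 0.411
-62 [ -1.7 -62.   88.7] r 162.7 ang 0.369
-65 [  7.1 -65.   73.7] r 149.5 ang 0.297
```

Frame check is consistent: the key and handle give the same origin within 1 mm, and the wing is 42 mm long at yaw -0.43 (key ≈ 0.18). Going down on the wing.

```bash
python3 -m jog '[{"grip":4,"dx":0.03,"dy":4,"dz":0.16,"spin":8},{"grip":4,"dx":0.03,"dy":8,"dz":0.16,"spin":11.7},{"grip":4,"dx":0.03,"dy":10,"dz":0.16,"spin":11.7},{"grip":4,"dx":0.03,"dy":12,"dz":0.16,"spin":11.7},{"grip":4,"dx":0.03,"dy":13.6,"dz":0.16,"spin":11.7},{"grip":4,"dx":0.03,"dy":13.6,"dz":0.16,"spin":11.7},{"grip":0.5,"dx":0.03,"dy":13.6,"dz":0.16,"spin":11.7},{"grip":0,"dx":0.03,"dy":13.6,"dz":0.16,"spin":11.7},{"grip":0,"dx":0.03,"dy":13.6,"dz":0.16,"spin":11.7},{"grip":0,"dx":0.03,"dy":13.6,"dz":0.16,"spin":11.7},{"grip":0,"dx":0.03,"dy":13.6,"dz":0.16,"spin":11.7},{"grip":0,"dx":0.03,"dy":13.6,"dz":0.16,"spin":11.7}]' 45
```

```text
clock: 3.7
eef_pos: [488.8, 36.5, 77.7]
eef_rot: [-1.571, -0.001, 1.144]
wrist_force: [1.2, 4.8, 3.6]
finger_gap: 7.4
```

Wing gripped (7.4 mm). Turning 68° clockwise.

```bash
python3 -m jog '[{"grip":0,"dx":0.03,"dy":0,"dz":0,"spin":8},{"grip":0,"dx":0.03,"dy":0,"dz":0,"spin":17},{"grip":0,"dx":0.03,"dy":0,"dz":0,"spin":26},{"grip":0,"dx":0.03,"dy":0,"dz":0,"spin":35},{"grip":0,"dx":0.03,"dy":0,"dz":0,"spin":44},{"grip":0,"dx":0.03,"dy":0,"dz":0,"spin":53},{"grip":0,"dx":0.03,"dy":0,"dz":0,"spin":61},{"grip":0,"dx":0.03,"dy":0,"dz":0,"spin":68},{"grip":0,"dx":0.03,"dy":0,"dz":0,"spin":68},{"grip":0,"dx":0.03,"dy":0,"dz":0,"spin":68}]' 45
python3 -c "
from h import *
s=monitor.read_state();print(s['joints'].round(2),s['moment'],s['wrist_force'])"
```

```text
clock: 4.95
eef_pos: [490.4, 37.4, 77.9]
eef_rot: [-1.569, -0.005, -0.043]
wrist_force: [13.2, 10.1, -4.3]
finger_gap: 7.4
[0.   0.33 1.82 0.   0.98 0.04] [ 2.09427314 -2.57397123  0.04139747] [13.2384065  10.12171843 -4.28500381]
```

Turned without slip (the gap is still 7.4 and the yaw is as commanded). Joint 6 has range left (0.04 of 2.55), so I'll regrip in place, recentred on the axis, and take the next part turn.

```bash
python3 -m jog '[{"grip":2,"dx":0,"dy":0,"dz":0,"spin":0},{"grip":2,"dx":0.2,"dy":0,"dz":-0.1,"spin":0},{"grip":2,"dx":0.2,"dy":0,"dz":-0.1,"spin":0},{"grip":0,"dx":0.2,"dy":0,"dz":-0.1,"spin":0},{"grip":0,"dx":0.2,"dy":0,"dz":-0.1,"spin":0},{"grip":0,"dx":0.2,"dy":0,"dz":-0.1,"spin":0},{"grip":0,"dx":0.2,"dy":0,"dz":-0.1,"spin":0},{"grip":0,"dx":0.2,"dy":0,"dz":-0.1,"spin":8},{"grip":0,"dx":0.2,"dy":0,"dz":-0.1,"spin":16},{"grip":0,"dx":0.2,"dy":0,"dz":-0.1,"spin":24},{"grip":0,"dx":0.2,"dy":0,"dz":-0.1,"spin":32},{"grip":0,"dx":0.2,"dy":0,"dz":-0.1,"spin":40},{"grip":0,"dx":0.2,"dy":0,"dz":-0.1,"spin":48},{"grip":0,"dx":0.2,"dy":0,"dz":-0.1,"spin":56},{"grip":0,"dx":0.2,"dy":0,"dz":-0.1,"spin":64},{"grip":0,"dx":0.2,"dy":0,"dz":-0.1,"spin":64},{"grip":0,"dx":0.2,"dy":0,"dz":-0.1,"spin":64}]' 50
python3 -c "
from h import *
s=monitor.read_state();print(s['joints'].round(2),s['moment'],s['wrist_force'])
c=shot('wrist','w3.png')"
```

```text
clock: 7.08
eef_pos: [490.3, 35.5, 77.4]
eef_rot: [-1.571, 0.0, -1.157]
wrist_force: [-2.1, 0.8, 0.1]
finger_gap: 7.1
[-0.    0.34  1.82  0.    0.99  1.15] [0.13320645 0.50819096 0.07734864] [-2.06093546  0.76624426  0.10951179]
```

View pics/w3.png

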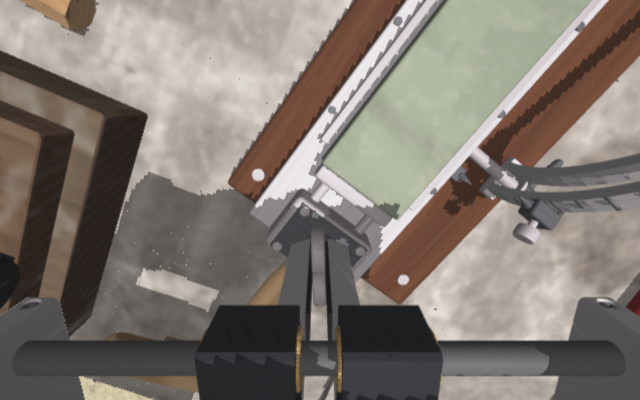

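The wing is still held centrally between the fingers (at (318,270)). Force is near zero and the key is at about 2.49. Last part turn, to the stop.

```bash
python3 -m jog '[{"grip":2,"dx":0,"dy":0,"dz":0,"spin":0},{"grip":2,"dx":0,"dy":0,"dz":0,"spin":0},{"grip":0,"dx":0,"dy":0,"dz":0,"spin":0},{"grip":0,"dx":0,"dy":0,"dz":0,"spin":0},{"grip":0,"dx":0,"dy":0,"dz":0,"spin":0},{"grip":0,"dx":0,"dy":0,"dz":0,"spin":0},{"grip":0,"dx":0,"dy":0,"dz":0,"spin":8},{"grip":0,"dx":0,"dy":0,"dz":0,"spin":16},{"grip":0,"dx":0,"dy":0,"dz":0,"spin":24},{"grip":0,"dx":0,"dy":0,"dz":0,"spin":32},{"grip":0,"dx":0,"dy":0,"dz":0,"spin":40},{"grip":0,"dx":0,"dy":0,"dz":0,"spin":48},{"grip":0,"dx":0,"dy":0,"dz":0,"spin":54},{"grip":0,"dx":0,"dy":0,"dz":0,"spin":58},{"grip":0,"dx":0,"dy":0,"dz":0,"spin":61},{"grip":0,"dx":0,"dy":0,"dz":0,"spin":61},{"grip":0,"dx":0,"dy":0,"dz":0,"spin":61}]' 55
python3 -c "
from h import *
s=monitor.read_state();print(s['joints'].round(3),s['moment'],s['wrist_force'])"
```

```text
clock: 9.25
eef_pos: [490.6, 35.6, 77.5]
eef_rot: [-1.571, 0.0, -2.223]
wrist_force: [-1.3, 5.5, 1.6]
finger_gap: 7.2
[-2.000e-03  3.370e-01  1.820e+00  0.000e+00  9.850e-01  2.221e+00] [1.07339711 0.34304561 0.10385976] [-1.29827144  5.48672019  1.59325835]
```

```bash
python3 -m jog '[{"grip":0,"dx":0,"dy":0,"dz":0,"spin":2},{"grip":0,"dx":0,"dy":0,"dz":0,"spin":4},{"grip":0,"dx":0,"dy":0,"dz":0,"spin":6},{"grip":0,"dx":0,"dy":0,"dz":0,"spin":6},{"grip":0,"dx":0,"dy":0,"dz":0,"spin":6}]' 55
python3 -c "
from h import *
s=monitor.read_state();print(s['joints'].round(3),s['moment'],s['wrist_force'])"
```

```text
clock: 9.88
eef_pos: [490.6, 35.6, 77.5]
eef_rot: [-1.571, 0.0, -2.328]
wrist_force: [-0.2, 4.7, 1.0]
finger_gap: 7.7
[-2.000e-03  3.370e-01  1.820e+00  0.000e+00  9.850e-01  2.326e+00] [1.02530678 0.31012719 0.15228669] [-0.21239901  4.74324401  1.03819384]
```

The gap widened and the moment rose to 0.15 N m, above the key's 0.13, so the key is on its stop. Releasing, rising and aligning with the handle.

```bash
python3 -m jog '[{"grip":4,"dx":0,"dy":0,"dz":0,"spin":0},{"grip":4,"dx":0,"dy":0,"dz":0,"spin":0},{"grip":4,"dx":0,"dy":-3,"dz":0,"spin":0},{"grip":4,"dx":0,"dy":-7,"dz":0,"spin":-6},{"grip":4,"dx":0,"dy":-10,"dz":0,"spin":-14},{"grip":4,"dx":0,"dy":-10,"dz":0,"spin":-22},{"grip":4,"dx":0,"dy":-10,"dz":0,"spin":-29.5},{"grip":4,"dx":0,"dy":-10,"dz":0,"spin":-29.5},{"grip":4,"dx":0,"dy":-10,"dz":0,"spin":-29.5}]' 30
python3 - <<'E'
from h import *
p,T=toolR();print(p,T.round(3))
c=shot('wrist','w4.png')
for q in ((433.3,49.8,44),(490.6,35.6,100)): print(proj(c,q))
A=cv2.resize(c['color'][:,100:540],(660,600));cv2.imwrite('pics/w4.png',A[:,:,::-1])
E
```

```text
clock: 11.0
eef_pos: [490.5, 35.3, 177.3]
eef_rot: [-1.571, -0.0, -1.817]
wrist_force: [-0.6, -0.7, -0.4]
finger_gap: 39.8
[490.54670176  35.32070593 177.34365644] [[-0.244 -0.     0.97 ]
 [-0.97  -0.    -0.244]
 [ 0.    -1.    -0.   ]]
[318.47401186 253.13509933]
[318.12947685 215.41356845]
```

View pics/w4.png

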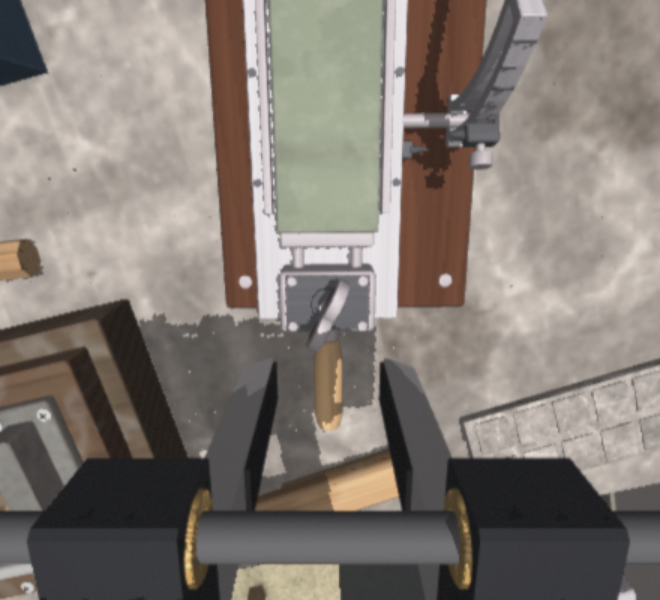

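The handle is at (319,257) in full-image pixels, matching the prediction within 4 px. The jaw has moved forward against the stone. Now grasping the handle from above.

```bash
python3 -m jog '[{"grip":4.5,"dx":0,"dy":0,"dz":-3,"spin":0},{"grip":4.5,"dx":0,"dy":2,"dz":-5.9,"spin":0},{"grip":4.5,"dx":0,"dy":5,"dz":-5.9,"spin":0},{"grip":4.5,"dx":0,"dy":8,"dz":-5.9,"spin":0},{"grip":4.5,"dx":0,"dy":11,"dz":-5.9,"spin":0},{"grip":4.5,"dx":0,"dy":13,"dz":-5.9,"spin":0},{"grip":4.5,"dx":0,"dy":14.3,"dz":-5.9,"spin":0},{"grip":4.5,"dx":0,"dy":14.3,"dz":-5.9,"spin":0},{"grip":1,"dx":0,"dy":14.3,"dz":-5.9,"spin":0},{"grip":1,"dx":0,"dy":14.3,"dz":-5.9,"spin":0},{"grip":1,"dx":0,"dy":14.3,"dz":-5.9,"spin":0},{"grip":1,"dx":0,"dy":14.3,"dz":-5.9,"spin":0},{"grip":1,"dx":0,"dy":14.3,"dz":-5.9,"spin":0}]' 25
python3 - <<'E'
from h import *
s=monitor.read_state();print(s['wrist_force'],s['joints'].round(2))
c=shot('wrist','w5.png')
A=cv2.resize(c['color'][0:250,220:520],None,fx=2.4,fy=2.4,interpolation=cv2.INTER_CUBIC);cv2.imwrite('pics/w5c.png',A[:,:,::-1])
E
```

```text
clock: 12.68
eef_pos: [433.5, 49.6, 34.8]
eef_rot: [-1.57, 0.0, -1.815]
wrist_force: [-1.4, -1.2, 6.2]
finger_gap: 18.6
[-1.37138172 -1.16558253  6.22128226] [ 0.03  0.31  1.99 -0.    0.84  1.84]
```

View pics/w5c.png

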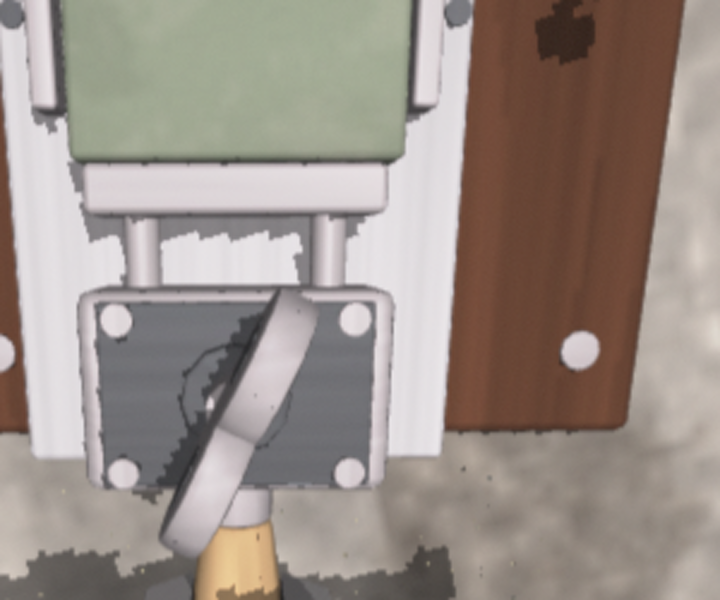

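The wing stands 0.45 rad past a half turn, so key ≈ 3.6. The jaw is on the stone and the handle is gripped at 18.6 mm. Lifting along the arc to about 0.28 rad, short of the index.

```bash
python3 -m jog '[{"grip":1,"dx":0,"dy":-0.5,"dz":0.02,"spin":0},{"grip":1,"dx":0,"dy":-1.2,"dz":0.08,"spin":0},{"grip":1,"dx":0,"dy":-2.4,"dz":0.21,"spin":0},{"grip":1,"dx":0,"dy":-3.6,"dz":0.39,"spin":0},{"grip":1,"dx":0,"dy":-4.8,"dz":0.61,"spin":0},{"grip":1,"dx":0,"dy":-6.0,"dz":0.88,"spin":0},{"grip":1,"dx":0,"dy":-7.1,"dz":1.2,"spin":0},{"grip":1,"dx":0,"dy":-8.0,"dz":1.46,"spin":0},{"grip":1,"dx":0,"dy":-8.24,"dz":1.56,"spin":0},{"grip":1,"dx":0,"dy":-8.24,"dz":1.56,"spin":0},{"grip":1,"dx":0,"dy":-8.24,"dz":1.56,"spin":0}]' 30
python3 - <<'E'
from h import *
s=monitor.read_state();print(s['wrist_force'],s['joints'].round(2))
c=shot('wrist','w6.png');b=shot('scene','s6.png')
A=cv2.resize(c['color'][0:200,240:560],None,fx=2.4,fy=2.4,interpolation=cv2.INTER_CUBIC)
B=cv2.resize(b['color'][160:260,240:390],None,fx=4,fy=4,interpolation=cv2.INTER_CUBIC)
cv2.imwrite('pics/w6c.png',A[:,:,::-1]);cv2.imwrite('pics/s6c.png',B[:,:,::-1])
E
```

```text
clock: 14.1
eef_pos: [448.0, 46.0, 116.4]
eef_rot: [-1.572, -0.0, -1.815]
wrist_force: [-4.0, 4.4, -5.4]
finger_gap: 18.4
[-4.03537658  4.43468411 -5.43305422] [0.02 0.19 1.9  0.   1.05 1.84]
```

View pics/w6c.png

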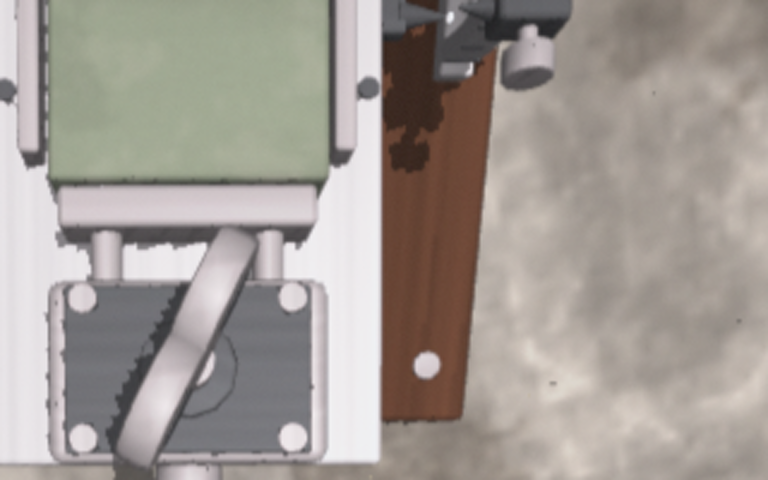

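The table has risen with the stone flat and the key unmoved. Pointer (440,17) and index (about 455,12) now nearly face each other. One combined enlargement of them, wrist and scene views (11th picture).

Run:
```python
from h import *
c=shot('wrist');b=shot('scene')
g=np.load('rest.npz');th=-0.243;ax=np.array([np.cos(th),np.sin(th)]);lf=np.array([-ax[1],ax[0]])
O=np.array([490.5,35.6])+93*ax
W=lambda x,y,z:np.r_[O+x*ax+y*lf,z]
for t in(.28,.31,.34):
  q=W(150-155*np.cos(t),-62,30+155*np.sin(t));print(t,proj(c,q).round(1),proj(b,q).round(1))
A=cv2.resize(c['color'][0:44,394:474],(800,440),interpolation=cv2.INTER_CUBIC)
p=proj(b,W(150-155*np.cos(.3),-62,30+155*np.sin(.3))).astype(int);x0=p[0]-20;y0=p[1]-10;print('scene crop origin',x0,y0)
B=cv2.resize(b['color'][y0:y0+20,x0:x0+40],(320,160),interpolation=cv2.INTER_CUBIC)
C=np.zeros((600,800,3),np.uint8);C[:440]=A;C[440:,:320]=B
cv2.imwrite('pics/z.png',C[:,:,::-1])
```

```text
0.28 [425.9   7.1] [326.1 209.9]
0.31 [428.6   2.2] [326.5 208.4]
0.34 [431.4  -3.2] [327.  206.9]
scene crop origin 306 198
```

View pics/z.png

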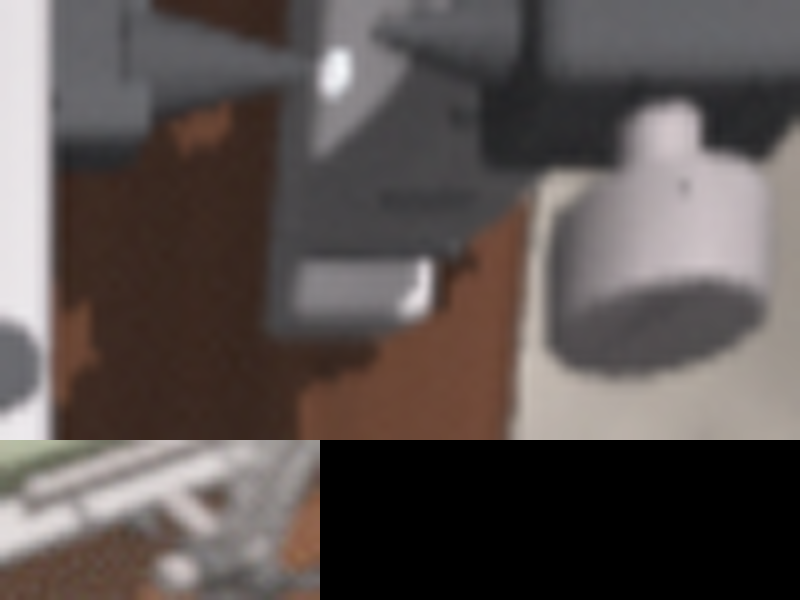

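Pointer tip at crop (315,70), i.e. pixel (425.5,7.0). Index tip at (378,33), i.e. pixel (431.8,3.3), slightly higher. Solving tilt and y for both on the 155 mm arc.

Run:
```python
from h import *
from scipy.optimize import fsolve
c=shot('wrist')
th=-0.243;ax=np.array([np.cos(th),np.sin(th)]);lf=np.array([-ax[1],ax[0]]);O=np.array([490.5,35.6])+93*ax
def P(t,y):return np.r_[O+(150-155*np.cos(t))*ax+y*lf,30+155*np.sin(t)]
for n,u in dict(ptr=(425.5,7.0),idx=(431.8,3.3)).items():
  print(n,fsolve(lambda v:proj(c,P(*v))-u,(.3,-62)))
```

```text
ptr [  0.28073388 -61.71384528]
idx [  0.30351208 -64.13364972]
```

Pointer at 0.281 (as driven), index at about 0.304, and 2.4 mm apart across, as stated. Raising by 0.025 rad.

```bash
python3 -m jog '[{"grip":1,"dx":0,"dy":-0.25,"dz":0.08,"spin":0},{"grip":1,"dx":0,"dy":-0.5,"dz":0.16,"spin":0},{"grip":1,"dx":0,"dy":-0.72,"dz":0.24,"spin":0},{"grip":1,"dx":0,"dy":-0.72,"dz":0.24,"spin":0},{"grip":1,"dx":0,"dy":-0.72,"dz":0.24,"spin":0},{"grip":1,"dx":0,"dy":-0.72,"dz":0.24,"spin":0}]' 30
python3 - <<'E'
from h import *
c=shot('wrist','w7.png')
th=-0.243;ax=np.array([np.cos(th),np.sin(th)]);lf=np.array([-ax[1],ax[0]]);O=np.array([490.5,35.6])+93*ax
def P(t,y):return np.r_[O+(150-155*np.cos(t))*ax+y*lf,30+155*np.sin(t)]
for t in (.26,.28,.305,.33):print(t,((proj(c,P(t,-62))-(394,0))*10).round(),((proj(c,P(t,-64.1))-(394,0))*10).round())
s=monitor.read_state();print(s['wrist_force'],s['qd'].round(3))
A=cv2.resize(c['color'][0:50,394:474],(800,500),interpolation=cv2.INTER_CUBIC)
cv2.imwrite('pics/z2.png',A[:,:,::-1])
E
```

```text
clock: 15.1
eef_pos: [450.7, 45.4, 124.0]
eef_rot: [-1.571, 0.0, -1.815]
wrist_force: [-3.6, 3.7, -5.2]
finger_gap: 17.9
0.26 [260. 187.] [294. 187.]
0.28 [276. 159.] [311. 159.]
0.305 [296. 122.] [332. 122.]
0.33 [317.  82.] [354.  82.]
[-3.8307521   3.96397269 -5.6111793 ] [ 0.002  0.     0.001 -0.001  0.001 -0.002]
```

View pics/z2.png

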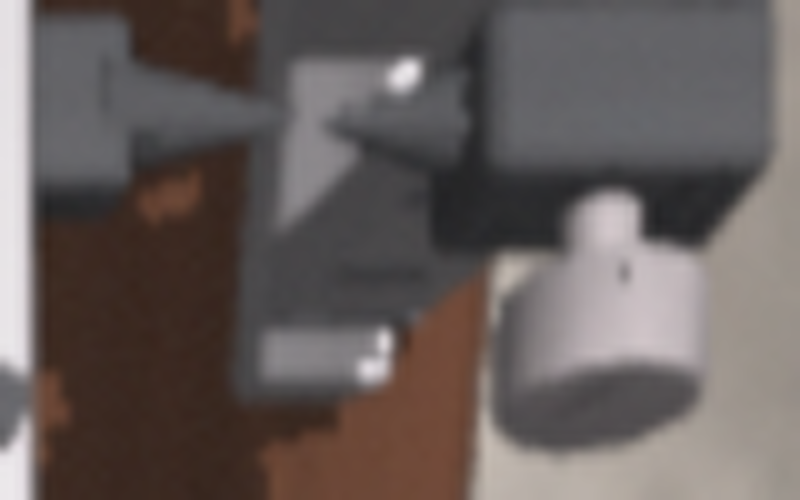

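Pointer (288,116) and index (328,122) now face each other, level to about 0.005 rad. The arm is at rest, and the grasp height of 135 mm matches the handle's calculated 134 mm. Handing in.

```bash
python3 -c "
from h import *
ticket.sign_off()"
```

```text
the job is handed in; nothing more can be done
```

The key is wound to its stop, and the table is held by its handle with the pointer level with the index. I handed the job in at about 15 s on the clock; it returned no verdict.

- **Key:** I wound it clockwise in three part turns, regripping in place each time. At the end the moment rose to about 0.15 N m and the fingers began to slip on the wing, so it is on its stop. A close view afterwards put the wing about 0.45 rad past a half turn, which makes the key about 3.6 rad. The table was still down at that point and the jaw was against the stone. I could not measure the jaw's force directly.
- **Table:** I lifted it along its arc to about 0.305 rad. In the last wrist picture the two points faced each other, level to about 0.005 rad. Two looks at the index earlier gave 0.304 rad from near and about 0.33 rad from further off; I trusted the nearer one, and the last picture agreed with it.
- **Hold at hand-in:** The arm was still, the fingers were on the handle under about 30 N of grip, and the grasp was within about 1 mm of the handle's calculated height. The finger gap shrank slightly during the lift, from 18.6 to 17.9 mm, with no other sign of slipping.
- **Other things on the bench:** I did not measure them again at the end. The index and the things in view looked undisturbed in the later wrist pictures.

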